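# Stow the dice box in the games caddy and latch its gate

### The arm

A 6-joint arm with a two-finger parallel gripper is mounted at the origin on the work surface. World frame = base frame: x ahead of the robot, y to its left, z up, the work surface at z = 0. Lengths are in m, angles in rad, forces in N, time in s.
With the tool pointing down it reaches from about 0.3 to 0.75 m from the base axis. Payload 8.5 kg.
Tool frame: the origin (TCP) lies on the centre line of the jaws, within the pads' length; the fingertips stand 8 mm ahead of it and the grasp point (between the pads) lies 11 mm behind it; x points along the fingers, y is the direction in which the jaws open and shut, and the axes are right-handed (so a half turn about x gives the same grasp; the last joint's range is limited). The gripper opens to 85 mm and grips with 20 to 120 N. Pads are 22 mm wide; open, the fingers measure 114 mm over their backs; the gripper's body (76 mm by 85 mm) begins 54 mm behind the grasp point. The pads swing forward as they close: fully open they stand 13 mm farther back than shut.
Start: joints at [-1.387, 0.381, 1.297, -0, 1.464, -0.215], TCP at [0.214, -0.507, 0.239] pointing down, gripper open.
Joint ranges: [-3.11, 3.11], [-0.89, 2.33], [0.22, 2.48], [-1.42, 4.56], [0.17, 2.85], [-2.88, 2.88]. Speed limits (rad/s): [2.39, 2.39, 3.14, 3.14, 3.14, 3.14].

### API

Orientations are given as a unit quaternion [x, y, z, w].
In Python, from rig import readout, cams, r gives the robot as it stands.
- The arm moves only by the tool apply_moves, never from a script. Its argument "steps" is a list of rows, each a list of 5 numbers: the shift along the tool's x, y, z in cm, then the turn about the tool's x in degrees, then the opening, from -1 (shut) to 1 (fully open). In form: [[tx, ty, tz, yaw, jaw], ...]. A call has 1 to 20 rows; each row shifts and turns the pose as measured when the row begins, along the tool's axes as they then stand; what a row does not reach is not made up. A row lasts 1/12 s, in which the tool goes at most 41.7 mm and 7.16 degrees, less where a joint would pass 70% of its speed; a pose out of reach is approached as far as the arm can. A call is refused whole if a number of a shift passes 4.17 or a number of a turn 7.16, either way. A call with a gripper value outside its range is refused whole. The fingers move at their own pace and stop on an object; "grip_force" is the grip in N (left out, the last holds). Time passes only in rows, so rows that do not move let the fingers close. It gives the time, the measured TCP pose, the force and the opening at its end, in the units of the state.
- readout.state(): the state, without advancing time (a new reading comes with each control period).
- cams.camera(name): name is "scene" or "top" or "wrist"; returns the picture (400x640x3 uint8, red, green, blue); there is no depth.
- cams.get_calibration(name): a dict with "mtx" (3x3 intrinsics, pixels), "R" (3x3) and "t" (3): a world point X has camera coordinates R X + t; the wrist camera has in their place "tool_from_camera" (4x4, takes a point from camera to tool coordinates, whose origin is the TCP and whose axes are the tool frame's). Camera axes: x right, y down, z forward; pixel columns grow to the right and rows downward; lengths in m; the calibration is good to about 2 mm. The wrist camera is an equidistant fisheye: a pixel r from the principal point sees the ray r / f radians off the axis. A picture is of the moment at which its call begins: read the wrist's pose just before it. get_calibration takes no time and is no camera call.
- r.hand_in(): hands the job in, once; it reports no verdict.
The state is a dict: "time": time; "joint_positions": joint angles; "joint_vel": joint speeds; "effort": joint torques, N m; "tool_pos": TCP position; "ee_rot": TCP orientation; "force": force on the tool from outside, world axes, zero at the start; "torque": the same for the moment, N m; "opening": opening from 0.0 (shut) to 1.0 (fully open).
Only numpy, scipy, OpenCV 4.12 (cv2) and the standard library are available. Lean on these libraries where they do the work, as an engineer would, in place of code of your own. Each camera call takes 0.05 s, during which the arm holds its last target. There are 200 camera calls.

### The job

Put the black dice box, lid up, flat on the floor of the wooden games caddy behind its open gate. Then push the gate shut gently, with no slamming and no more than a light fingertip press (under 18 N), until its sprung latch snaps in behind the strike post and the gate stays shut by itself. Leave the bell, tumbler, coasters and torch where they stand.

Things in the scene. Friction and masses are not known exactly. Their poses are not given: they have to be found in the camera images.
- caddy: Open-topped wooden games caddy, fixed, 165 (x) x 166 (y) x 50 high. Origin: centre of the bay, at shelf level; x points to its back wall, away from the gate; z up. Floor 6 thick; inside y -75 to +75, back wall at x +60; walls 8 thick, 50 high. The gate closes the front at x -67; the side walls run forward to x -97.
- gate (a joint): Wooden swing gate, rad: 0 = square across the front (nominally shut), positive = free end swung out to the caddy's -x; a weak hinge spring swings it out to about 0.35 unless latched. 10 thick, top 48 above the shelf, upright hinge pin at caddy x -67, y +73; shut, it reaches to y -65. The latched angle, not known beforehand, lies from -0.085 to +0.08.
- gate_push (a point): Centre of the small brass push plate on the gate's outer face, 100 from the hinge pin and 38 from the free end, 30 above the shelf; moves with the gate. Its x axis points along the gate's thickness, into the caddy when shut; y points along the gate towards the hinge.
- latch (a joint): Brass bevelled spring latch in the gate's free end, m: 0 = sprung out (nose 9 mm proud), positive = pressed in, to 0.0085. Bevelled on the side that goes in first. It meets the strike post about 15 mm before the latched position; pushing takes up to about 5 to 9 N at the push plate (finger rubbing included) and presses it in about 5.5 mm, then it snaps out behind the post and the force drops.
- strike_mid (a point): Middle of the adjusting range of the strike: an upright steel post, 6 diameter, in the caddy's right front corner, this point half-way up it. The post really stands anywhere within 11 mm of here along the caddy's x (not measured). On the same fitting a stiff rubber buffer stops the gate 0.5 mm past the latched position: felt at the push plate, about 8 N per mm up to 14 N, then solid.
- dicebox_center (a point): Centre of the black plastic dice box with clip-on lid, loose, about 150 g: 80 long (its x) x 50 wide (its y) x 40 high, 20 above what it stands on; z points up out of the lid.
- bell: Chrome desk bell, loose, 84 diameter x 57 high; origin at the centre of its underside. Leave alone.
- tumbler: Frosted tumbler, loose, 74 diameter x 92 high; origin at the centre of its underside. Leave alone.
- coasters: Wooden coaster set upright in its slotted rack, loose in one piece, 62 (x) x 100 (y) x 95 high; origin at the centre of its underside. Leave alone.
- torch: Small blue torch standing on its head, loose, 38 diameter x 104 high; origin at the centre of its underside. Leave alone.
There are look-alikes about, which are no part of the job. There is more than one size of the caddy; the one meant has the size given above.

How it is judged:
By the outcome, as a careful person would: the job done as asked, in the order asked, and still so for the second after the job is handed in, with the robot touching nothing.
It also fails if it takes over 48 s, if anything falls off the work surface, if the arm or the gripper's body presses on something with over 40 N, if the wrist force passes 120 N, or if a joint passes its speed limit or range.

## Working session

There is one attempt and no reset: what is moved stays moved. The work goes in short steps, Python scripts to look and compute and a tool call to move; the robot and the scene stay as the last step left them, time stands still between calls to the robot, and variables do not carry over. Pictures are saved under pics/ and viewed, on a budget of 10 in all, crops included, one or two more only if the job needs it, and the job is handed in when it is done.

Besides the shell and the picture viewer there is one more tool, called after "Emit:" in YAML: its name, and indented under it one key for each argument. apply_moves: Moves the arm, as the interface text tells. Its arguments: {"type":"object","properties":{"steps":{"type":"array","items":{"type":"array","items":{"type":"number"}}},"grip_force":{"type":"number"}},"required":["steps"]}

```bash
ls; mkdir -p pics; python3 - <<'E'
from rig import readout,cams,r
import cv2
for n in("scene","top"):
    cv2.imwrite(f"pics/{n}0.png",cams.camera(n)[:,:,::-1])
    c=cams.get_calibration(n);print(n,c)
print(cams.get_calibration("wrist"))
print(readout.state())
E
```

```text
pics
scene {'mtx': array([[423.90899146,   0.        , 318.98964831],
       [  0.        , 423.90899146, 192.59107344],
       [  0.        ,   0.        ,   1.        ]]), 'R': array([[ 0.02719061,  0.99951787, -0.01499016],
       [ 0.54308375, -0.0273602 , -0.83923266],
       [-0.83923817,  0.01467833, -0.54356585]]), 't': array([-0.03145987, -0.24122179,  1.67242099])}
top {'mtx': array([[479.21165208,   0.        , 321.66834074],
       [  0.        , 479.21165208, 195.10824788],
       [  0.        ,   0.        ,   1.        ]]), 'R': array([[-0.0026111 , -0.99996489, -0.00796203],
       [-0.99663008,  0.00325501, -0.08196279],
       [ 0.08198582,  0.00772118, -0.99660359]]), 't': array([0.0192534 , 0.52635505, 1.39316983])}
{'mtx': array([[309.70691629,   0.        , 320.28968847],
       [  0.        , 309.70691629, 196.63461342],
       [  0.        ,   0.        ,   1.        ]]), 'tool_from_camera': array([[ 5.04928505e-04, -3.06541361e-01,  9.51857205e-01,
        -1.33545516e-01],
       [ 9.99998222e-01,  1.88439391e-03,  7.63949307e-05,
        -1.40264987e-04],
       [-1.81709212e-03,  9.51855474e-01,  3.06541767e-01,
        -7.79311017e-02],
       [ 0.00000000e+00,  0.00000000e+00,  0.00000000e+00,
         1.00000000e+00]])}
{'time': 0.1, 'joint_positions': array([-1.38728540e+00,  3.81119707e-01,  1.29816114e+00,  2.08018240e-05,
        1.46360549e+00, -2.15338566e-01]), 'joint_vel': array([ 0.00102671, -0.00079672, -0.00297468,  0.00037743, -0.00080175,
        0.00020337]), 'effort': array([ 2.21041853e-03, -4.49218905e+01, -2.31656420e+01, -2.02745018e-04,
        3.68368273e-03, -2.32719081e-06]), 'tool_pos': array([ 0.21353313, -0.50658264,  0.23878634]), 'ee_rot': array([ 0.69310702,  0.14053816, -0.69307784,  0.13962373]), 'force': array([-0.08142938, -0.48274733, -0.21338971]), 'torque': array([ 0.02026874, -0.00138205, -0.02379611]), 'opening': 1.001553663742608}
```

View pics/top0.png

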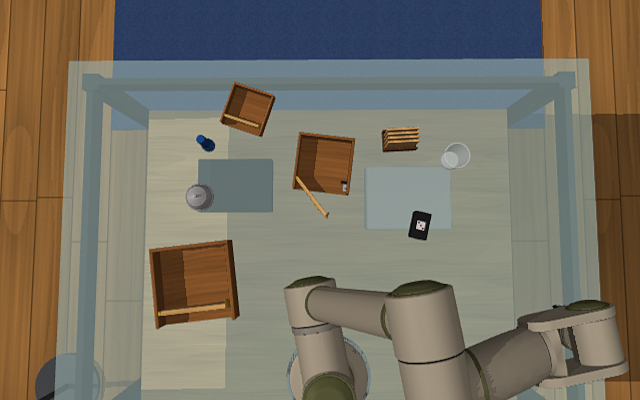

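View pics/scene0.png

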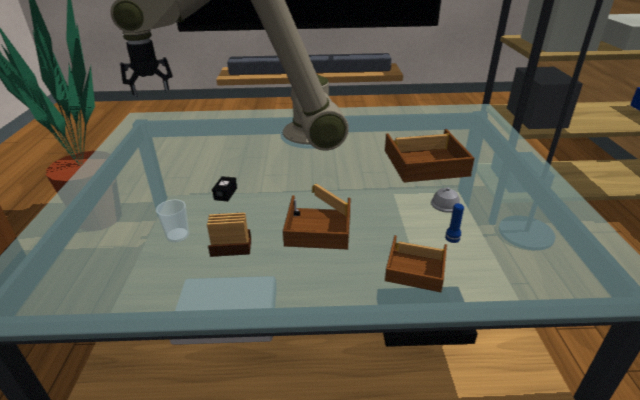

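The top view shows three caddies, at (248,109), (324,163) and (193,282). The middle one is the only one with its gate open, swung out to about (325,215). The only black box is at (420,225). I'll check their sizes next, along with one close crop.

```bash
cat > h.py <<'E'
import numpy as np,cv2
from rig import readout,cams,r
from scipy.spatial.transform import Rotation as Ro
def cast(n,uv,z):
    c=cams.get_calibration(n);R,t=c["R"],c["t"]
    d=R.T@np.linalg.solve(c["mtx"],[uv[0],uv[1],1.]);o=-R.T@t
    return o+d*(z-o[2])/d[2]
def proj(n,X):
    c=cams.get_calibration(n);p=c["mtx"]@(c["R"]@np.array(X)+c["t"]);return p[:2]/p[2]
def wray(uv,st):
    c=cams.get_calibration("wrist");m=c["mtx"];x=np.array([(uv[0]-m[0,2])/m[0,0],(uv[1]-m[1,2])/m[1,1]])
    th=np.hypot(*x);d=np.array([*(x/th*np.sin(th)),np.cos(th)]);T=c["tool_from_camera"]
    R=Ro.from_quat(st["ee_rot"]).as_matrix()
    return R@T[:3,3]+st["tool_pos"],R@T[:3,:3]@d
def wcast(uv,z,st):
    o,d=wray(uv,st);return o+d*(z-o[2])/d[2]
def wproj(X,st):
    c=cams.get_calibration("wrist");m=c["mtx"];T=c["tool_from_camera"]
    R=Ro.from_quat(st["ee_rot"]).as_matrix();p=T[:3,:3].T@(R.T@(np.array(X)-st["tool_pos"])-T[:3,3])
    th=np.arctan2(np.hypot(p[0],p[1]),p[2]);q=p[:2]/np.hypot(p[0],p[1])*th
    return q*m[0,0]+m[:2,2]
E
python3 - <<'E'
from h import *
im=cv2.imread("pics/top0.png");hsv=cv2.cvtColor(im,cv2.COLOR_BGR2HSV)
m=((hsv[...,1]>110)&(hsv[...,0]<20)).astype(np.uint8)*255
m[:112,:200]=0;m[:,:140]=0;m[:,510:]=0
for c in cv2.findContours(m,0,2)[0]:
    if cv2.contourArea(c)<300: continue
    (cx,cy),s,a=cv2.minAreaRect(c)
    ap=cv2.approxPolyDP(c,4,True)[:,0]
    print(cv2.boundingRect(c));print([ (tuple(int(v) for v in p),cast("top",p,.05)[:2].round(3).tolist()) for p in ap])
b=(im.max(2)<50).astype(np.uint8)*255;b[:200]=0;b[250:]=0;b[:,:400]=0;b[:,440:]=0
c=max(cv2.findContours(b,0,2)[0],key=cv2.contourArea);q=cv2.minAreaRect(c);print(q,cast("top",q[0],.03),[cast("top",p,.04)[:2].round(3) for p in cv2.boxPoints(q)])
cr=im[120:250,280:450];cv2.imwrite("pics/crop1.png",cv2.resize(cr,None,fx=4.5,fy=4.5,interpolation=cv2.INTER_CUBIC))
E
```

```text
(149, 240, 91, 89)
[((231, 240), [0.395, 0.279]), ((149, 250), [0.367, 0.514]), ((157, 328), [0.147, 0.486]), ((239, 315), [0.183, 0.253])]
(292, 132, 63, 84)
[((300, 132), [0.71, 0.08]), ((292, 187), [0.548, 0.103]), ((303, 189), [0.542, 0.072]), ((325, 215), [0.467, 0.008]), ((309, 190), [0.539, 0.054]), ((348, 193), [0.53, -0.059]), ((354, 139), [0.688, -0.077])]
(382, 127, 38, 24)
[((418, 127), [0.723, -0.265]), ((383, 130), [0.714, -0.162]), ((383, 150), [0.655, -0.162]), ((415, 149), [0.658, -0.255])]
(220, 82, 55, 55)
[((234, 82), [0.86, 0.276]), ((220, 121), [0.743, 0.315]), ((261, 136), [0.698, 0.195]), ((273, 95), [0.82, 0.16])]
((419.423095703125, 224.88461303710938), (18.04268455505371, 26.671794891357422), 11.309932708740234) [ 0.43769163 -0.26713191  0.03      ] [array([ 0.405, -0.231]), array([ 0.481, -0.248]), array([ 0.47 , -0.299]), array([ 0.395, -0.282])]
```

View pics/crop1.png

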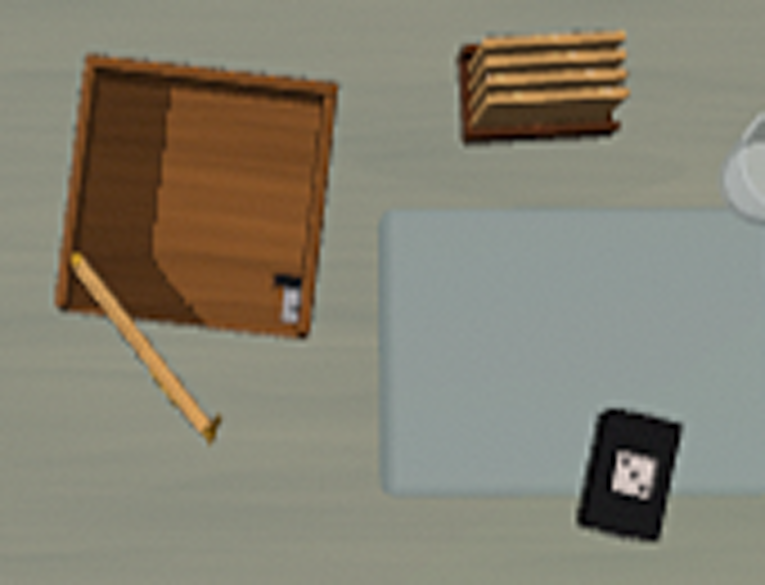

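The middle caddy measures about 165 mm, against about 230 and 125 mm for the others, so it is the one meant. The crop shows its gate open, with the hinge at the left and the strike at the right front corner. The black box with the die print is next to it. Next I'll work out the approach.

```bash
cat >> h.py <<'E'
def rel(target,yaw=None,st=None):
    """shift in tool axes (cm) and turn about tool x (deg) to bring tool y to world heading yaw (mod pi)"""
    st=st or readout.state();R=Ro.from_quat(st["ee_rot"]).as_matrix()
    d=R.T@(np.array(target)-st["tool_pos"])*100
    print("t",round(st["time"],2),"pos",st["tool_pos"].round(4),"tooly",R[:,1].round(3),"toolz",R[:,2].round(3),"x",R[:,0].round(3),"F",st["force"].round(1),"op",round(st["opening"],2))
    print("shift cm",d.round(2))
    if yaw is not None:
        a=np.arctan2(R[1,1],R[0,1]);e=(yaw-a+np.pi/2)%np.pi-np.pi/2
        print("turn deg",round(-np.degrees(e),1))
E
python3 -c "
from h import *
rel([.438,-.267,.15],-.2+np.pi/2)"
```

```text
t 0.1 pos [ 0.2135 -0.5066  0.2388] tooly [ 0.388 -0.922 -0.001] toolz [-0.922 -0.388 -0.   ] x [-0.     0.001 -1.   ] F [-0.1 -0.5 -0.2] op 1.0
shift cm [  8.9  -13.35 -29.99]
turn deg 34.3
```

Emit:
apply_moves:
  steps:
    - [1.1,-1.6,-3.6,0,1]
    - [1.1,-1.6,-3.6,0,1]
    - [1.1,-1.6,-3.6,0,1]
    - [1.1,-1.6,-3.6,0,1]
    - [1.1,-1.6,-3.6,0,1]
    - [1.1,-1.6,-3.6,0,1]
    - [1.1,-1.6,-3.6,0,1]
    - [1.1,-1.6,-3.6,0,1]
    - [0,0,0,6.9,1]
    - [0,0,0,6.9,1]
    - [0,0,0,6.9,1]
    - [0,0,0,6.9,1]
    - [0,0,0,6.9,1]

```text
time: 1.18
tool_pos: [0.434, -0.2669, 0.1428]
ee_rot: [-0.7, 0.078, 0.705, 0.082]
force: [0.3, -0.3, 0.2]
opening: 0.998
```

```bash
python3 -c "
from h import *
rel([.438,-.267,.15],-.2+np.pi/2)
cv2.imwrite('pics/w1.png',cams.camera('wrist')[:,:,::-1])"
```

```text
t 1.18 pos [ 0.434  -0.2669  0.1428] tooly [-0.225 -0.974 -0.005] toolz [-0.974  0.225  0.009] x [-0.007  0.007 -1.   ] F [ 0.3 -0.3  0.2] op 1.0
shift cm [-0.72 -0.08 -0.38]
turn deg -1.5
```

View pics/w1.png

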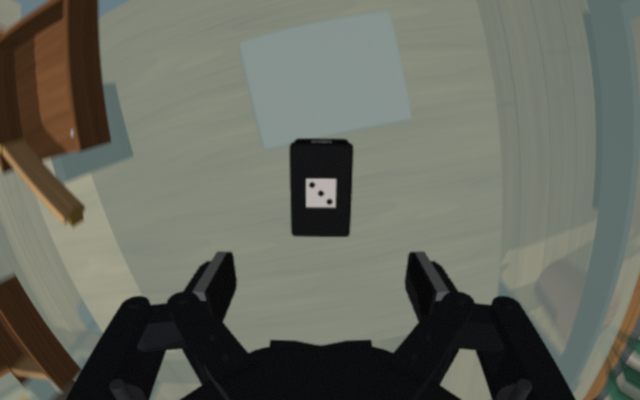

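The wrist view shows the dice box lid at about (321,190), nearly aligned with the jaws. The caddy and its gate end (75,215) are at the left. I'll refine the box position from the lid corners.

```bash
python3 -c "
from h import *
st=readout.state()
im=cv2.imread('pics/w1.png');b=((im.max(2)<60)*255).astype(np.uint8);b[245:]=0;b[:130]=0;b[:,:270]=0;b[:,380:]=0
c=max(cv2.findContours(b,0,2)[0],key=cv2.contourArea);q=cv2.minAreaRect(c);print(q)
P=np.array([wcast(p,.04,st)[:2] for p in cv2.boxPoints(q)]);print(P.round(4),P.mean(0), np.linalg.norm(P[0]-P[1]),np.linalg.norm(P[1]-P[2]))
w=wcast((321,193.5),.04,st);print('print centre',w)
rel([*w[:2],.014],-.2+np.pi/2)
# gate tip, caddy right-front etc
"
```

```text
((321.0, 187.0), (96.0, 62.0), 90.0)
[[ 0.4855 -0.2551]
 [ 0.4746 -0.3013]
 [ 0.3956 -0.2851]
 [ 0.4075 -0.2342]] [ 0.44078851 -0.26895084] 0.04748098290115242 0.08060981950039785
print centre [ 0.43731938 -0.26813674  0.04      ]
t 1.23 pos [ 0.434  -0.2669  0.1428] tooly [-0.232 -0.973 -0.005] toolz [-0.973  0.232  0.009] x [-0.007  0.007 -1.   ] F [-0.5  0.  -0.3] op 1.0
shift cm [12.87  0.1  -0.47]
turn deg -2.0
```

Emit:
apply_moves:
  steps:
    - [3,0.1,-0.5,0,1]
    - [3.5,0,0,0,1]
    - [3.5,0,0,0,1]
    - [2.0,0,0,0,1]
    - [0.6,0,0,0,1]
    - [0,0,0,0,1]

```text
time: 1.73
tool_pos: [0.4391, -0.2696, 0.0132]
ee_rot: [-0.701, 0.076, 0.704, 0.078]
force: [-0.5, 0.1, 0.3]
opening: 0.999
```

```bash
python3 -c "
from h import *
rel([.4385,-.2685,.014],-.23+np.pi/2)"
```

```text
t 1.73 pos [ 0.4391 -0.2696  0.0132] tooly [-0.218 -0.976 -0.002] toolz [-0.976  0.218  0.004] x [-0.004  0.003 -1.   ] F [-0.5  0.1  0.3] op 1.0
shift cm [-0.08 -0.09  0.08]
turn deg 0.6
```

Emit:
apply_moves:
  steps:
    - [0,0,0,0,-1]
    - [0,0,0,0,-1]
    - [0,0,0,0,-1]
    - [0,0,0,0,-1]
    - [0,0,0,0,-1]
    - [0,0,0,0,-1]
    - [0,0,0,0,-1]
    - [0,0,0,0,-1]
    - [0,0,0,0,-1]
    - [0,0,0,0,-1]
    - [-1.5,0,0,0,-1]
    - [-3.5,0,0,0,-1]
    - [-3.5,0,0,0,-1]
    - [-3.5,0,0,0,-1]
    - [0,0,0,0,-1]
  grip_force: 35

```text
time: 2.98
tool_pos: [0.4397, -0.2703, 0.1416]
ee_rot: [-0.702, 0.075, 0.704, 0.077]
force: [-0.1, -1.3, -1.6]
opening: 0.579
```

```bash
python3 -c "
from h import *
x=np.array([.992,-.126]);o=np.array([.6335,.010]);yy=np.array([.126,.992])
rel([*(o+.010*x+0*yy),.14],-.126+np.pi/2)
rel([*(o-.03*x+0*yy),.14],-.126+np.pi/2)
im=cams.camera('wrist')[:,:,::-1];cv2.imwrite('pics/w2.png',im)
"
```

```text
t 2.98 pos [ 0.4397 -0.2703  0.1416] tooly [-0.214 -0.977 -0.002] toolz [-0.977  0.214  0.003] x [-0.003  0.002 -1.   ] F [-0.1 -1.3 -1.6] op 0.58
shift cm [  0.16 -31.61 -13.93]
turn deg -5.1
t 2.98 pos [ 0.4397 -0.2703  0.1416] tooly [-0.214 -0.977 -0.002] toolz [-0.977  0.214  0.003] x [-0.003  0.002 -1.   ] F [-0.1 -1.3 -1.6] op 0.58
shift cm [  0.17 -31.26  -9.95]
turn deg -5.1
```

Emit:
apply_moves:
  steps:
    - [-0.2,-3.5,-1.1,0,-1]
    - [-0.2,-3.5,-1.1,0,-1]
    - [-0.2,-3.5,-1.1,0,-1]
    - [-0.2,-3.5,-1.1,0,-1]
    - [-0.2,-3.5,-1.1,0,-1]
    - [-0.2,-3.5,-1.1,0,-1]
    - [-0.2,-3.5,-1.1,0,-1]
    - [-0.2,-3.5,-1.1,0,-1]
    - [-0.2,-3.2,-1.1,0,-1]
    - [0,0,0,-5,-1]
    - [0,0,0,0,-1]

```text
time: 3.95
tool_pos: [0.6054, 0.0278, 0.1423]
ee_rot: [-0.696, 0.043, 0.715, 0.05]
force: [0.5, -0.5, -1.7]
opening: 0.58
```

```bash
python3 -c "
from h import *
x=np.array([.992,-.126]);o=np.array([.6335,.010]);yy=np.array([.126,.992])
rel([*(o+.010*x+0*yy),.14],-.126+np.pi/2)
im=cams.camera('wrist')[:,:,::-1].copy()
st=readout.state()
for a,b in((68,83),(68,-83),(-97,83),(-97,-83)):
    print(wproj([*(o+a/1000*x+b/1000*yy),.05],st).round(1))
cv2.imwrite('pics/w3.png',im)
"
```

```text
t 3.95 pos [0.6054 0.0278 0.1423] tooly [-0.131 -0.991 -0.007] toolz [-0.991  0.131  0.026] x [-0.025  0.011 -1.   ] F [ 0.5 -0.5 -1.7] op 0.58
shift cm [ 0.11  1.39 -4.02]
turn deg -0.3
[224.9  73.3]
[450.2  74.7]
[242.8 271.6]
[430.2 269.6]
```

View pics/w3.png

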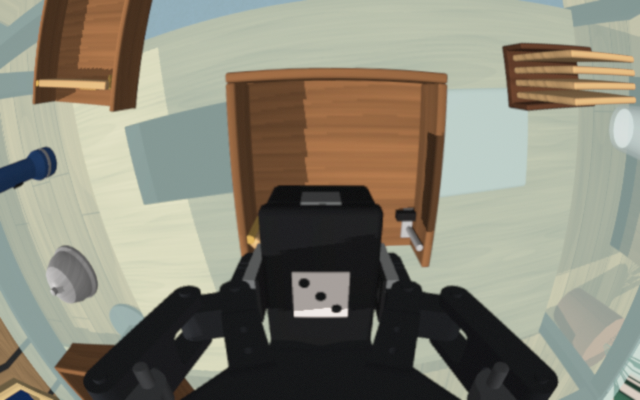

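The wrist view shows the caddy's back corners at (227,74) and (446,74), and its right front corner at (429,266). These are within 4 px of my estimate. The strike post is at about (410,235) with the black buffer at (405,214). I'll refine the caddy pose from these corners.

```bash
python3 -c "
from h import *
st=readout.state()
P=[wcast(p,.05,st)[:2] for p in((227,74),(446,74),(430,266))]
A=np.array([[.068,.083],[.068,-.083],[-.097,-.083]])
P=np.array(P);print(P.round(4),np.linalg.norm(P[0]-P[1]),np.linalg.norm(P[1]-P[2]))
H=(A-A.mean(0)).T@(P-P.mean(0));yaw=np.arctan2(H[0,1]-H[1,0],H[0,0]+H[1,1])
R=np.array([[np.cos(yaw),-np.sin(yaw)],[np.sin(yaw),np.cos(yaw)]]);o=P.mean(0)-R@A.mean(0);print('yaw',yaw,'o',o)
for uv in((405,214),(405,226),(419,247)):
  for z in(.025,.05):
    print(uv,z,(R.T@(wcast(uv,z,st)[:2]-o)*1000).round(1))
rel([*(o+R@[.012,0]),.02],yaw+np.pi/2)
"
ls -la pics >/dev/null
```

```text
[[ 0.7105  0.0822]
 [ 0.6911 -0.0774]
 [ 0.5308 -0.0597]] 0.1608553800687761 0.16133435410828512
yaw -0.11764305423884369 o [0.63448101 0.01069127]
(405, 214) 0.025 [-54.6 -60.9]
(405, 214) 0.05 [-44.  -53.7]
(405, 226) 0.025 [-66.3 -61.9]
(405, 226) 0.05 [-54.6 -54.6]
(419, 247) 0.025 [-88.8 -78. ]
(419, 247) 0.05 [-74.8 -69.1]
t 4.0 pos [0.6052 0.0277 0.1421] tooly [-0.136 -0.991 -0.008] toolz [-0.99   0.136  0.027] x [-0.026  0.011 -1.   ] F [-0.8 -0.4 -2.5] op 0.58
shift cm [12.08  1.35 -4.66]
turn deg -1.1
```

Emit:
apply_moves:
  steps:
    - [0,0.7,-2.3,-1,-1]
    - [0,0.6,-2.3,0,-1]
    - [0,0,0,0,-1]
    - [2.5,0,0,0,-1]
    - [2.5,0,0,0,-1]
    - [2.5,0,0,0,-1]
    - [0,0,0,0,-1]

```text
time: 4.58
tool_pos: [0.6439, 0.0033, 0.0585]
ee_rot: [-0.693, 0.047, 0.717, 0.054]
force: [-0.7, 0.4, -2.9]
opening: 0.578
```

```bash
python3 -c "
from h import *
rel([.634+.0119,.0105-.0014,.020],-.12+np.pi/2)
"
```

```text
t 4.58 pos [0.6439 0.0033 0.0585] tooly [-0.142 -0.99  -0.007] toolz [-0.989  0.142  0.035] x [-0.033  0.012 -0.999] F [-0.7  0.4 -2.9] op 0.58
shift cm [ 3.85 -0.58 -0.25]
turn deg -1.3
```

Emit:
apply_moves:
  steps:
    - [1.2,-0.3,0,-1.3,-1]
    - [1.2,-0.25,0,0,-1]
    - [0.7,0,0,0,-1]
    - [0.4,0,0,0,-1]
    - [0.2,0,0,0,-1]
    - [0.1,0,0,0,-1]

```text
time: 5.08
tool_pos: [0.6427, 0.0067, 0.0231]
ee_rot: [-0.694, 0.042, 0.717, 0.05]
force: [-0.2, 0.4, -0.8]
opening: 0.577
```

```bash
python3 -c "
from h import *
rel([.634+.0119,.0105-.0014,.020],-.12+np.pi/2)
"
```

```text
t 5.08 pos [0.6427 0.0067 0.0231] tooly [-0.13  -0.991 -0.008] toolz [-0.991  0.13   0.033] x [-0.032  0.012 -0.999] F [-0.2  0.4 -0.8] op 0.58
shift cm [ 0.31 -0.28 -0.3 ]
turn deg -0.6
```

Emit:
apply_moves:
  steps:
    - [0.15,-0.1,-0.1,0,-1]
    - [0.1,-0.1,-0.1,0,-1]
    - [0.05,0,0,0,-1]
    - [0,0,0,0,-1]

```text
time: 5.42
tool_pos: [0.646, 0.0079, 0.0231]
ee_rot: [-0.695, 0.044, 0.715, 0.05]
force: [-0.2, 0.2, -1.5]
opening: 0.579
```

Emit:
apply_moves:
  steps:
    - [0.25,0,0,0,-1]
    - [0.2,0,0,0,-1]
    - [0,0,0,0,-1]

```text
time: 5.67
tool_pos: [0.6462, 0.008, 0.0226]
ee_rot: [-0.696, 0.044, 0.715, 0.049]
force: [-0.2, -0.4, -1.7]
opening: 0.578
```

Emit:
apply_moves:
  steps:
    - [0.3,0,0,0,-1]
    - [0.3,0,0,0,-1]
    - [0.2,0,0,0,-1]

```text
time: 5.92
tool_pos: [0.6464, 0.0081, 0.0217]
ee_rot: [-0.698, 0.044, 0.713, 0.049]
force: [-5.7, 0.2, 10.9]
opening: 0.58
```

Emit:
apply_moves:
  steps:
    - [0,0,0,0,0.3]
    - [0,0,0,0,0.4]
    - [0,0,0,0,0.5]
    - [0,0,0,0,0.55]
    - [0,0,0,0,0.55]
    - [0,0,0,0,0.55]

```text
time: 6.42
tool_pos: [0.6469, 0.0081, 0.0207]
ee_rot: [-0.698, 0.044, 0.713, 0.049]
force: [-0.2, -0.1, -0.0]
opening: 0.768
```

Emit:
apply_moves:
  steps:
    - [-1,0,0,0,0.55]
    - [-2.5,0,0,0,0.55]
    - [-3.5,0,0,0,0.55]
    - [-3.5,0,0,0,0.55]
    - [-2,0,0,0,0.55]
    - [0,0,3,0,0.0]
    - [0,0,4,0,-1]
    - [0,0,4,0,-1]
    - [0,0,3,0,-1]
    - [0,0,0,0,-1]
    - [0,0,0,0,-1]

```text
time: 7.33
tool_pos: [0.5055, 0.0258, 0.1599]
ee_rot: [-0.7, 0.044, 0.711, 0.049]
force: [0.8, -0.5, 0.3]
opening: -0.002
```

```bash
python3 -c "
from h import *
rel([.5,.0,.15],-.12+np.pi/2)
im=cams.camera('wrist')[:,:,::-1];cv2.imwrite('pics/w4.png',im)
"
```

```text
t 7.33 pos [0.5055 0.0258 0.1599] tooly [-0.132 -0.991 -0.005] toolz [-0.991  0.132  0.016] x [-0.015  0.007 -1.   ] F [ 0.8 -0.5  0.3] op -0.0
shift cm [0.98 2.63 0.19]
turn deg -0.7
```

View pics/w4.png

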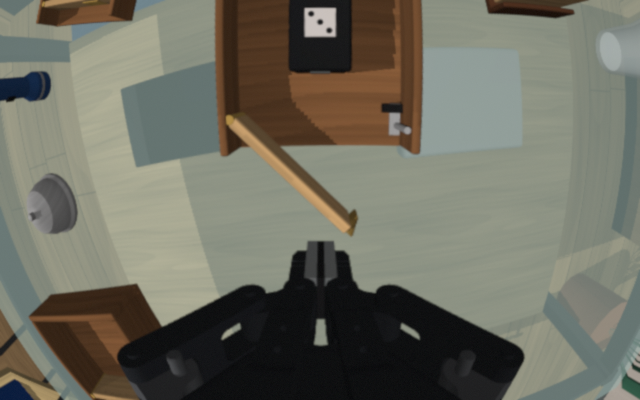

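The box lies upright in the bay, well behind the gate line: lid at (320,35), front edge at row 72. The gate's top edge runs from (232,118) to (352,225), and the strike post top is at (405,130). Next I'll measure the gate angle.

```bash
cat >> h.py <<'E'
yaw=-.12;CR=np.array([[np.cos(yaw),-np.sin(yaw)],[np.sin(yaw),np.cos(yaw)]]);CO=np.array([.634,.0105])
def cad(X): return (CR.T@(np.array(X)[:2]-CO)*1000).round(1)
def relc(cx,cy,z): rel([*(CO+CR@[cx/1000,cy/1000]),z],yaw+np.pi/2); print("tcp in caddy",cad(readout.state()["tool_pos"]))
E
python3 -c "
from h import *
st=readout.state()
a,b=[cad(wcast(p,.048,st)) for p in((232,119),(350,224))];print('gate',a,b,'angle',np.arctan2(-(b-a)[0],-(b-a)[1]))
for uv,z in(((408,131),.05),((393,133),.01),((419,151),.05),((220,152),.05)): print(uv,cad(wcast(uv,z,st)))
for uv in((290,71),(350,71)): print('box front',cad(wcast(uv,.046,st)))
relc(-185,10,.15);relc(-185,10,.028)
"
```

```text
gate [-65.7  70.6] [-157.4  -25.2] angle 0.7635349809215755
(408, 131) [-76.6 -70.5]
(393, 133) [-83.4 -67.4]
(419, 151) [-92.8 -80.8]
(220, 152) [-92.1  82.2]
box front [-29.4  22.8]
box front [-29.9 -23.9]
t 7.38 pos [0.5057 0.0258 0.1599] tooly [-0.132 -0.991 -0.005] toolz [-0.991  0.132  0.017] x [-0.016  0.008 -1.   ] F [ 0.5  0.6 -0. ] op 0.0
shift cm [ 1.08 -0.94  5.57]
turn deg -0.7
tcp in caddy [-129.2   -0.2]
t 7.38 pos [0.5057 0.0258 0.1599] tooly [-0.132 -0.991 -0.005] toolz [-0.991  0.132  0.017] x [-0.016  0.008 -1.   ] F [ 0.5  0.6 -0. ] op 0.0
shift cm [13.28 -0.88  5.37]
turn deg -0.7
tcp in caddy [-129.2   -0.2]
```

Emit:
apply_moves:
  steps:
    - [0.5,-0.5,2.8,0,-1]
    - [0.5,-0.5,2.8,-0.7,-1]
    - [3.5,0,0,0,-1]
    - [3.5,0,0,0,-1]
    - [3.0,0,0,0,-1]
    - [2,0,0,0,-1]
    - [0.5,0,0,0,-1]
    - [0,0,0,0,-1]

```text
time: 8.05
tool_pos: [0.4602, 0.0423, 0.0238]
ee_rot: [0.706, -0.041, -0.706, -0.044]
force: [0.2, -0.7, -0.2]
opening: 0.002
```

```bash
python3 -c "
from h import *
relc(-165,5,.028);relc(-82,-27,.028)
"
```

```text
t 8.05 pos [0.4602 0.0423 0.0238] tooly [-0.12  -0.993 -0.005] toolz [-0.993  0.12   0.   ] x [ 0.     0.005 -1.   ] F [ 0.2 -0.7 -0.2] op 0.0
shift cm [-0.42  0.58 -1.14]
turn deg -0.0
tcp in caddy [-176.4   10.8]
t 8.05 pos [0.4602 0.0423 0.0238] tooly [-0.12  -0.993 -0.005] toolz [-0.993  0.12   0.   ] x [ 0.     0.005 -1.   ] F [ 0.2 -0.7 -0.2] op 0.0
shift cm [-0.44  3.77 -9.44]
turn deg -0.0
tcp in caddy [-176.4   10.8]
```

Emit:
apply_moves:
  steps:
    - [-0.1,0,-0.4,0,-1]
    - [-0.1,0,-0.4,0,-1]
    - [-0.1,0,-0.4,0,-1]
    - [-0.1,0.2,-0.4,0,-1]
    - [0,0.3,-0.4,0,-1]
    - [0,0.3,-0.4,0,-1]
    - [0,0.3,-0.4,0,-1]
    - [0,0.3,-0.4,0,-1]
    - [0,0.3,-0.4,0,-1]
    - [0,0.3,-0.4,0,-1]

```text
time: 8.88
tool_pos: [0.5055, 0.0147, 0.0337]
ee_rot: [0.709, -0.041, -0.702, -0.044]
force: [-0.2, 1.6, 0.2]
opening: -0.001
```

```bash
python3 -c "
from h import *
relc(-105,-27,.028)
"
```

```text
t 8.88 pos [0.5055 0.0147 0.0337] tooly [-0.12  -0.993 -0.005] toolz [-0.993  0.12  -0.01 ] x [ 0.01   0.003 -1.   ] F [-0.2  1.6  0.2] op -0.0
shift cm [ 0.59  1.58 -2.3 ]
turn deg 0.0
tcp in caddy [-128.1  -11.2]
```

Emit:
apply_moves:
  steps:
    - [0.2,0.3,-0.4,0,-1]
    - [0.2,0.3,-0.4,0,-1]
    - [0.2,0.3,-0.4,0,-1]
    - [0.1,0.3,-0.4,0,-1]
    - [0,0.3,-0.4,0,-1]

```text
time: 9.3
tool_pos: [0.5252, -0.0046, 0.0257]
ee_rot: [0.709, -0.041, -0.703, -0.044]
force: [0.0, 0.8, 0.3]
opening: 0.004
```

```bash
python3 -c "
from h import *
relc(-95,-27,.028)
cv2.imwrite('pics/w5.png',cams.camera('wrist')[:,:,::-1])
"
```

```text
t 9.3 pos [ 0.5252 -0.0046  0.0257] tooly [-0.12  -0.993 -0.005] toolz [-0.993  0.12  -0.008] x [ 0.009  0.004 -1.   ] F [0.  0.8 0.3] op 0.0
shift cm [-0.22 -0.1  -1.12]
turn deg -0.0
tcp in caddy [-106.2  -28. ]
```

View pics/w5.png

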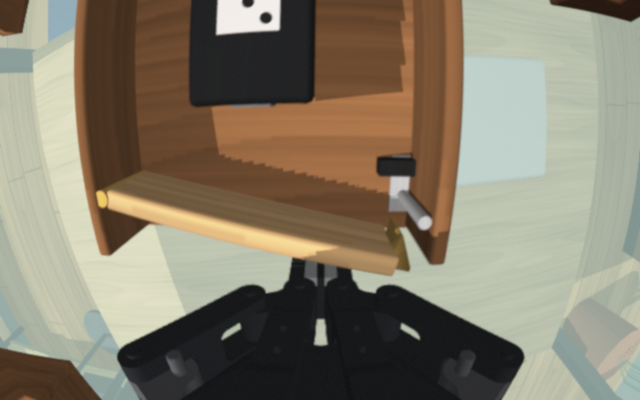

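The gate is almost shut. Its latch, at (398,245), is just in front of the strike post, whose top is at (425,222), and the finger is on the plate. From here I'll push slowly.

Emit:
apply_moves:
  steps:
    - [0,0,-0.25,0,-1]
    - [0,0,-0.25,0,-1]
    - [0,0,-0.2,0,-1]
    - [0,0,-0.2,0,-1]

```text
time: 9.68
tool_pos: [0.5354, -0.0068, 0.0258]
ee_rot: [0.709, -0.041, -0.703, -0.044]
force: [-0.8, -0.8, -0.4]
opening: 0.0
```

Emit:
apply_moves:
  steps:
    - [0,0,-0.2,0,-1]
    - [0,0,-0.2,0,-1]

```text
time: 9.85
tool_pos: [0.5385, -0.0072, 0.0257]
ee_rot: [0.708, -0.041, -0.704, -0.044]
force: [-5.9, -1.1, 1.9]
opening: -0.001
```

Emit:
apply_moves:
  steps:
    - [0,0,-0.2,0,-1]
    - [0,0,-0.2,0,-1]

```text
time: 10.02
tool_pos: [0.5409, -0.0075, 0.0255]
ee_rot: [0.706, -0.041, -0.706, -0.043]
force: [-6.6, -2.0, 3.1]
opening: 0.003
```

Emit:
apply_moves:
  steps:
    - [0,0,-0.2,0,-1]
    - [0,0,-0.2,0,-1]

```text
time: 10.18
tool_pos: [0.5432, -0.0079, 0.0255]
ee_rot: [-0.704, 0.041, 0.707, 0.043]
force: [-5.1, -1.9, 2.6]
opening: -0.005
```

Emit:
apply_moves:
  steps:
    - [0,0,-0.2,0,-1]

```text
time: 10.27
tool_pos: [0.5448, -0.0082, 0.0255]
ee_rot: [-0.704, 0.041, 0.708, 0.043]
force: [-2.5, -1.3, 1.2]
opening: -0.001
```

Emit:
apply_moves:
  steps:
    - [0,0,-0.2,0,-1]

```text
time: 10.35
tool_pos: [0.5471, -0.0084, 0.0255]
ee_rot: [-0.704, 0.041, 0.708, 0.043]
force: [0.5, 0.2, 0.5]
opening: -0.001
```

Emit:
apply_moves:
  steps:
    - [0,0,-0.12,0,-1]

```text
time: 10.43
tool_pos: [0.5482, -0.0085, 0.0255]
ee_rot: [-0.704, 0.041, 0.708, 0.043]
force: [-7.9, -1.8, 3.7]
opening: -0.003
```

Emit:
apply_moves:
  steps:
    - [0,0,-0.1,0,-1]

```text
time: 10.52
tool_pos: [0.5484, -0.0086, 0.0255]
ee_rot: [-0.703, 0.041, 0.709, 0.043]
force: [-8.8, -1.7, 6.9]
opening: 0.002
```

The force peaked near 7 N, dropped to about 0, then rose sharply at the buffer. That fits the latch snapping in. I'll back off and look.

Emit:
apply_moves:
  steps:
    - [0,0,0.3,0,-1]
    - [0,0,0.6,0,-1]
    - [0,0,1.5,0,-1]
    - [-1,0,2.5,0,-1]
    - [-3,0,2.5,0,-1]
    - [-3.5,0,1,0,-1]
    - [-3.5,0,0,0,-1]
    - [0,0,0,0,-1]
    - [0,0,0,0,-1]
    - [0,0,0,0,-1]
    - [0,0,0,0,-1]
    - [0,0,0,0,-1]
    - [0,0,0,0,-1]
    - [0,0,0,0,-1]
    - [0,0,0,0,-1]
    - [0,0,0,0,-1]

```text
time: 11.85
tool_pos: [0.4621, 0.0028, 0.1356]
ee_rot: [-0.704, 0.04, 0.708, 0.044]
force: [-0.8, 0.2, 0.5]
opening: -0.001
```

```bash
python3 -c "
from h import *
st=readout.state();print(st['time'],st['tool_pos'],st['force'])
cv2.imwrite('pics/w6.png',cams.camera('wrist')[:,:,::-1])
cv2.imwrite('pics/t6.png',cv2.resize(cams.camera('top')[100:260,180:480,::-1],None,fx=2.5,fy=2.5))
"
```

```text
11.85 [0.46213495 0.00278346 0.13560452] [-0.82038995  0.21168511  0.48799456]
```

View pics/w6.png

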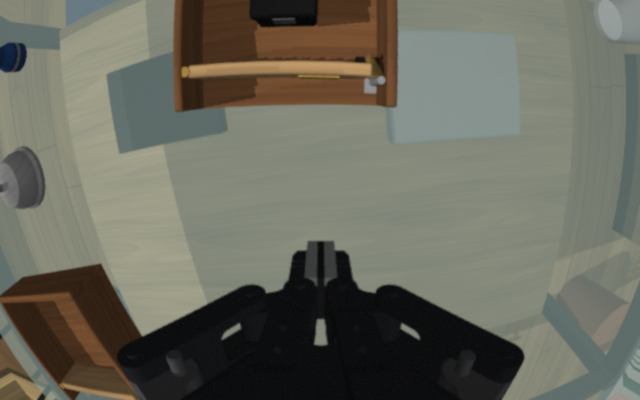

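The gate stays square across the front with nothing touching it. The latch (378,68) is behind the post (372,85), and the box is in the bay at (284,10). I'll check that the bystanders haven't moved, then hand in.

```bash
python3 -c "
from h import *
a=cv2.imread('pics/top0.png').astype(int);b=cams.camera('top')[:,:,::-1].astype(int)
d=np.abs(a-b).max(2)
for n,(x0,y0,x1,y1) in dict(torch=(190,128,220,158),bell=(182,180,218,214),coasters=(378,122,424,155),tumbler=(438,138,474,172)).items(): print(n,(d[y0:y1,x0:x1]>40).sum())
bx=((b.max(2)<50)*255).astype(np.uint8);m=np.zeros_like(bx);m[138:190,305:345]=bx[138:190,305:345]
q=cv2.minAreaRect(max(cv2.findContours(m,0,2)[0],key=cv2.contourArea));print(q,cad(cast('top',q[0],.04)))
print(readout.state()['time'],readout.state()['force']);r.hand_in()
"
```

```text
torch 0
bell 0
coasters 0
tumbler 0
((324.79547119140625, 155.23419189453125), (16.900320053100586, 27.333681106567383), 7.4314093589782715) [ 8.5 -1.4]
12.0 [ 0.09253502 -0.74659927 -0.23805524]
the job is handed in; nothing more can be done
```

I put the dice box lid up in the caddy bay, then closed the gate with the shut fingertips. I handed in at 12 s of the 48 s allowed.

- **Box:** the last top-view check found it at about x +8, y −1 mm in the caddy frame, well behind the gate. I released it tilted by under 2° and let it settle. The views afterwards showed it level, but I did not measure its tilt.
- **Gate:** the readings at the end of each push call rose to about 7 N at the latch and dropped to almost nothing at the snap. They reached about 11 N at the buffer, under the 18 N limit. I did not record forces between those readings. The gate then stayed shut for more than a second with the arm clear, and the wrist view showed the latch behind the post.
- **Bystanders:** the bell, tumbler, coasters and torch showed no pixel change in the top view.

No check failed. The one mismatch was the caddy's outline measuring about 161 mm instead of 165, which made no difference to the placing.

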